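# Open the oil tank's sprung filler cap

## Task

Open the finishing-oil tank for filling: gently push its sprung cap down against the catch, twist it anticlockwise (seen from above) until its bar lines up with the two index ribs, and lift it off. Then set the cap down in the hole of the wooden cap rest, stem down and flange flat on the block, and let go. Do not force the cap, and leave the other things on the bench alone.

Things in the scene. Friction and masses are not known exactly. Their poses are not given: they have to be found in the camera images.
- tank: Fixed oil tank: wooden foot 170 x 130 x 12, green steel can 150 (its x) x 110 (y) up to z 70, square alloy filler housing 72 x 72 up to z 105. Origin: centre of the underside, under the filler's axis, z up (mm). Cap starts LOCKED with its x at -60 degrees from the tank's x (2.5 degrees play); twisted 60 anticlockwise from above (+-8 is good) it lifts straight out. It cannot turn clockwise.
- keyhole (a point): Centre of the top of the steel plate (4 mm thick) that closes the filler housing, z 105 of the tank, axes as the tank's. In it a 21 mm square hole with a slot along x, 39 long, 11 wide, for the cap's lugs. Two brass index ribs on the plate, 6 x 4 x 3 high, at x = +-32.5 mm, in line with the slot.
- catch_point (a point): Unseen point in the filler 4 mm under the plate's top, on its axis. From here teeth reach down 3.3 to 11 mm (differs per tank, not visible): press the cap down that far to turn it. A stiff floor stops it 1.8 mm deeper. A spring pushes up with 6 N, +0.4 N per mm: under 12 N in all, so a sharper rise means the floor. Pressing or twisting with over 40 N damages the catch.
- cap: Loose cap, 95 to 160 g, locked in the tank at the start, its origin 97 mm above the tank's. Origin: centre of the stem's lower end, z up. Steel stem 16 dia, z 0 to 23; cross lugs along x, 35 over all, 7 wide, z 0 to 4; black flange 54 dia, z 23 to 28; alloy bar grip along x, 46 long, 16 wide, z 27 to 56 (mm). At rest the flange is 15 mm above the plate. A half turn makes no difference.
- rest: Cap rest, fixed to the bench: pale wooden block 110 x 110 x 45 high with one round hole in the middle of its top, 42 diameter, 35 deep. Origin: centre of the underside, z up; sizes in mm. The stem with its lugs goes in the hole at any yaw and the flange rests on the block's top, so that the cap's origin is then 22 mm above the rest's origin.
- glue: Bystander: yellow glue bottle standing up, 56 diameter, 150 high. Origin: centre of its underside.
- mallet: Bystander: wooden mallet lying down; head 70 x 120 x 55 high centred 110 from the origin along its x, handle 24 wide running along -x to -124. Origin on the bench; sizes in mm.
- square: Bystander: try square lying flat; wooden stock 20 x 110 x 18 high along its y, steel blade 150 long along +x. Origin: centre of the stock's underside; sizes in mm.
Things that resemble listed ones, but are neither listed nor needed, are in the scene too. Of the things like the cap, leave any that is green or red; of the rest the smaller one is meant.

How it is judged (in metres and radians):
On the way, in this order (a step that is already met when the one before it is completed fails the run):
1. the cap, still in the tank, is turned until its bar lines up with the index ribs (within 0.3 rad) (angle between the x axis of cap and the x axis of tank, either way round below 0.3 rad and z of cap in the frame of tank below 0.1 m and horizontal distance between cap and tank below 0.01 m), for 0.05 s.
2. the cap is lifted out of the tank (z of cap in the frame of tank above 0.11 m), for 0.1 s.
At the end, for the whole second after the job is handed in: The cap stands stem down in the hole of the cap rest: its axis within 7 mm of the rest's centre, its origin 19 to 25 mm above the rest's origin (flange on the block), tilted less than 0.1 rad, at rest and released (horizontal distance between cap and rest below 0.007 m and z of cap in the frame of rest between 0.019 and 0.025 m and angle between cap's own z axis and vertical below 0.1 rad and linear speed of cap below 0.02 m/s); the robot touches nothing.
It fails at once if the cap and the tank press on each other with more than 40 N (contact force between cap and tank above 40 N).
It fails at once if a bystander (glue, mallet, square) is moved more than 30 mm (distance of any of glue, mallet, square from where it was at the start of the episode above 0.03 m).
It also fails if it takes over 48 s, if anything falls off the work surface, if the arm or the gripper's body presses on something with over 40 N, if the wrist force passes 120 N, or if a joint passes its speed limit or range.

## Robot

A 6-joint arm with a two-finger parallel gripper is mounted at the origin on the work surface. World frame = base frame: x ahead of the robot, y to its left, z up, the work surface at z = 0. Lengths are in mm, angles in rad, forces in N, time in s.
With the tool pointing down it reaches from about 275 to 1000 mm from the base axis. Payload 8.4 kg.
Tool frame: the origin (TCP) lies between the finger pads; the fingertips stand 22 mm ahead of it and the grasp point (between the pads) lies 3 mm ahead of it (r.nose_length is the z of the fingertips in the tool frame, in mm); z points along the fingers, y is the line along which they close (so a half turn about z gives the same grasp; the last joint's range is limited). The gripper opens to 85 mm and grips with 20 to 120 N. Pads are 22 mm wide; open, the fingers measure 114 mm over their backs; the gripper's body (76 mm by 85 mm) begins 54 mm behind the grasp point. The pads swing forward as they close: fully open they stand 13 mm farther back than shut.
Start: joints at [-1.275, 0.353, 1.633, -0, 1.155, -0.002], TCP at [183.385, -597.493, 253.281] pointing down, gripper open.
Joint ranges: [-2.63, 2.63], [-0.92, 2.1], [0.06, 2.66], [-1.3, 4.44], [0, 2.69], [-3.02, 3.02]. Speed limits (rad/s): [2.22, 2.22, 2.79, 3.14, 3.14, 3.14].

## Interface

Orientations are given as [roll, pitch, yaw] about the fixed x, y, z axes, in that order (R = Rz(yaw) Ry(pitch) Rx(roll)).
In Python, from rig import r, cams gives the robot as it stands.
- The arm moves only by the shell command python3 -m handwheel 'ROWS' [FORCE]. ROWS is rows parted by semicolons, their numbers by spaces, 1 to 5 of them, each of 7 numbers: a rotation vector rx, ry, rz in rad, then dx, dy, dz in mm, then the opening from 0.0 (shut) to 1.0 (fully open); each row shifts and turns the commanded pose from where the row before left it, along the tool's axes as they then stand; what a row does not reach is not made up. A row lasts 1/12 s, in which the tool goes at most 41.7 mm and 0.125 rad, less where a joint would pass 70% of its speed; a pose out of reach is approached as far as the arm can. The fingers move at their own pace and stop on an object; FORCE is the grip in N (left out, the last holds). Time passes only in rows, so rows that do not move let the fingers close. It prints the time, the measured TCP pose, the force, the opening and the grip force at its end.
- r.sense(): the state, without advancing time (a new reading comes with each control period).
- cams.grab_frame(name): name is "side" or "top" or "wrist"; returns the picture (384x512x3 uint8, red, green, blue); there is no depth.
- cams.camera_params(name): a dict with "fx", "fy", "cx", "cy" (pixels), "rvec" (rotation vector, rad) and "tvec" (3), from world to camera coordinates, as OpenCV has them. Camera axes: x right, y down, z forward; pixel columns grow to the right and rows downward; lengths in mm; the calibration is good to about 2 mm. A picture is of the moment at which its call begins: read the wrist's pose just before it. camera_params takes no time and is no camera call; for the wrist camera it gives the pose at the moment of the call.
- r.sign_off(): hands the job in; it is judged then, once.
The state is a dict: "clock": time; "qpos": joint angles; "qvel": joint speeds; "joint_efforts": joint torques, N m; "eef_pos": TCP position; "tcp_rot": TCP orientation; "contact_force": force on the tool from outside, world axes, zero at the start; "wrist_torque": the same for the moment, N m; "opening": opening from 0.0 (shut) to 1.0 (fully open); "grasp_force": force on a finger pad.
Only numpy, scipy, OpenCV 4.12 (cv2) and the standard library are available. Lean on these libraries where they do the work, as an engineer would, in place of code of your own. Each camera call takes 0.05 s, during which the arm holds its last target. There are 200 camera calls.

## Working session

There is one attempt and no reset: what is moved stays moved. The work goes in short steps, Python scripts to look and compute and a shell command to move; the robot and the scene stay as the last step left them, time stands still between calls to the robot, and variables do not carry over. Pictures are saved under pics/ and viewed, at most 10 in all, crops included, and the job is handed in when it is done.

```bash
ls; mkdir -p pics; python3 - <<'E'
from rig import r,cams
import cv2,numpy as np
print(r.sense())
for n in("top","side"):
    p=cams.camera_params(n);print(n,p)
    f=cams.grab_frame(n);cv2.imwrite(f"pics/{n}0.png",f[...,::-1])
a=cv2.imread("pics/top0.png");b=cv2.imread("pics/side0.png")
E
```

```text
pics
{'clock': 0.0, 'qpos': array([-1.27543443e+00,  3.53617975e-01,  1.63414265e+00,  8.17996078e-07,
        1.15517351e+00, -2.39463160e-03]), 'qvel': array([-9.50595415e-04, -7.72051726e-04,  1.58753023e-03, -5.00274431e-05,
        1.37952433e-03,  1.13804212e-03]), 'joint_efforts': array([ 4.55151181e-03, -6.05246258e+01, -3.42065442e+01,  1.99452993e-04,
        9.06484143e-03,  3.54346321e-05]), 'eef_pos': array([ 183.23526082, -597.07544177,  252.57685124]), 'tcp_rot': array([-3.14025118e+00, -3.96024880e-06,  2.97756196e-01]), 'contact_force': array([ 0.16593473, -0.16683252,  0.53118847]), 'wrist_torque': array([ 0.03145101, -0.03237871,  0.00648092]), 'grasp_force': 0.0, 'opening': 1.0010341354015966}
top {'fx': 477.52233278057275, 'fy': 477.52233278057275, 'cx': 257.17599520981, 'cy': 191.9287385462005, 'rvec': array([ 2.20802391, -2.16042277,  0.06362815]), 'tvec': array([  -6.1931243 ,  559.53776855, 1308.62715703])}
side {'fx': 384.48965570669594, 'fy': 384.48965570669594, 'cx': 257.9635656683445, 'cy': 190.1683863270624, 'rvec': array([ 2.09737931, -0.16803381,  0.1271694 ]), 'tvec': array([-551.68155454,  132.40791987,  914.39980957])}
```

View pics/top0.png

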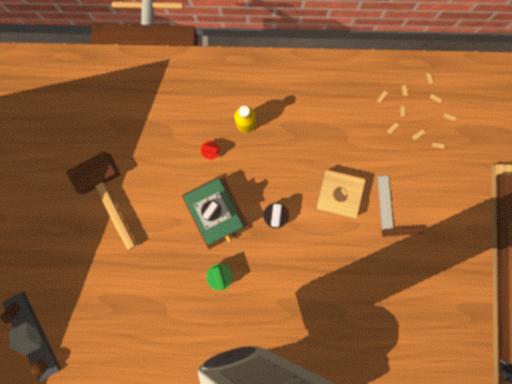

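View pics/side0.png

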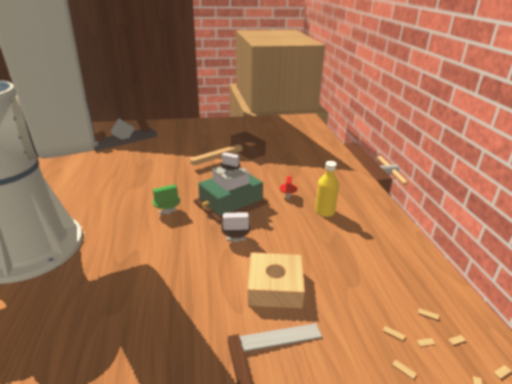

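Candidates for the cap, in the top picture:
- The cap in the tank at (211,211).
- A larger loose black and alloy cap at (276,215).
- A green one at (219,277).
- A red one at (209,150).

I choose the one in the tank. The side picture shows it at (231,160). The rest is at (341,193) in the top picture and (276,275) in the side one.

```bash
cat > h.py <<'E'
import cv2,numpy as np
from rig import r,cams
def ray(p,uv):
    R=cv2.Rodrigues(np.array(p["rvec"]))[0];C=-R.T@p["tvec"]
    d=R.T@np.array([(uv[0]-p["cx"])/p["fx"],(uv[1]-p["cy"])/p["fy"],1]);return C,d
def onz(p,uv,z):
    C,d=ray(p,uv);return C+d*(z-C[2])/d[2]
def poly(p,pts,z): return np.array([onz(p,q,z)[:2] for q in pts],np.float32)
def biggest(m):
    c=cv2.findContours(m.astype(np.uint8),cv2.RETR_EXTERNAL,cv2.CHAIN_APPROX_NONE)[0]
    return max(c,key=cv2.contourArea)[:,0,:]
E
python3 - <<'E'
from h import *
a=cv2.imread("pics/top0.png");p=cams.camera_params("top")
hsv=cv2.cvtColor(a,cv2.COLOR_BGR2HSV);H,S,V=cv2.split(hsv)
def roi(m,x0,y0,x1,y1):
    o=np.zeros_like(m);o[y0:y1,x0:x1]=m[y0:y1,x0:x1];return o
g=roi((H>45)&(H<95)&(S>70),175,170,250,255)
print("can",cv2.minAreaRect(poly(p,biggest(g),70)))
hull=cv2.convexHull(biggest(g))[:,0,:]
gg=np.zeros(g.shape,np.uint8);cv2.fillConvexPoly(gg,hull,1)
for smax in(40,60,80):
    m=roi((S<smax)&(gg>0),175,170,250,255);print("plate",smax,m.sum(),cv2.minAreaRect(poly(p,biggest(m),105)))
w=roi((V>170)&(S<60),195,195,228,228);print("bar",w.sum(),cv2.minAreaRect(poly(p,biggest(w),153)))
blk=roi((V<60)&(gg>0),195,195,228,228);print("flange",blk.sum())
y=roi((H>10)&(H<30)&(V>150)&(S<170),310,160,370,225);print("rest",y.sum(),cv2.minAreaRect(poly(p,biggest(y),45)))
w2=roi((V>170)&(S<60),262,200,292,232);print("bar2",cv2.minAreaRect(poly(p,biggest(w2),85)))
c=cv2.resize(a[165:255,170:295],None,fx=6,fy=6,interpolation=cv2.INTER_CUBIC);cv2.imwrite("pics/crop1.png",c)
E
```

```text
can ((503.0623779296875, 121.49028015136719), (145.71240234375, 106.14301300048828), 28.27351951599121)
plate 40 170 ((503.59149169921875, 128.4527587890625), (16.561342239379883, 43.855472564697266), 46.39931869506836)
plate 60 770 ((503.6289978027344, 120.38847351074219), (76.74427795410156, 79.97124481201172), 27.90675163269043)
plate 80 1128 ((493.0915222167969, 108.13478088378906), (111.59640502929688, 96.12158203125), 27.97595977783203)
bar 328 ((495.4325256347656, 132.11158752441406), (49.700218200683594, 64.12166595458984), 88.40460968017578)
flange 54
rest 1769 ((557.5100708007812, -219.73025512695312), (119.5865707397461, 117.33015441894531), 77.18096160888672)
bar2 ((495.5660095214844, -44.38126754760742), (21.201932907104492, 59.22710037231445), 84.80384063720703)
```

View pics/crop1.png

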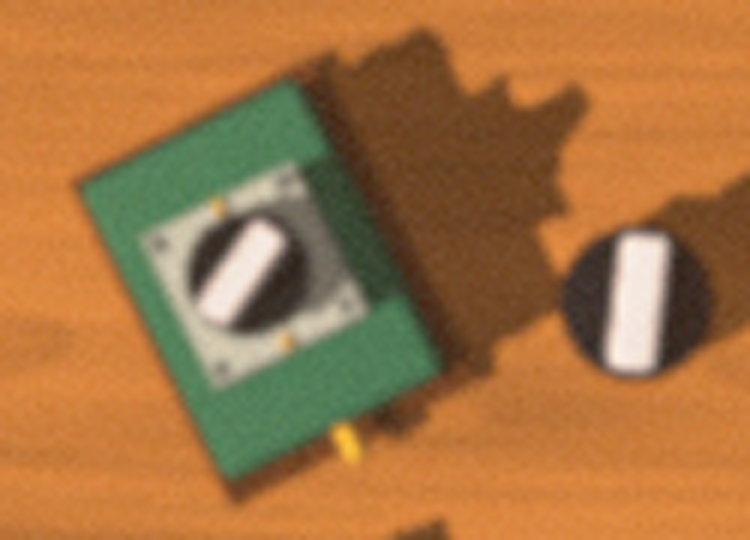

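The crop confirms the choice: the small cap sits in the tank's filler at about (240,275), its bar turned from the brass ribs at (220,207) and (290,342). The larger cap stands loose at (637,300). The tank axis is about (503,121) with x at about 28°, so the bar is near -32°. I'll move above it and look with the wrist camera.

```bash
R='0 0 0.1221 0 0 0 1'; true
python3 -m handwheel '0 0 0.1221 0 0 0 1;0 0 0.1221 0 0 0 1;0 0 0.1221 0 0 0 1;0 0 0.1221 0 0 0 1;0 0 0.1221 0 0 0 1' && python3 -m handwheel '0 0 0.1221 0 0 0 1;0 0 0.1221 0 0 0 1'
python3 -m handwheel '0 0 0 -5.4 -39 0 1;0 0 0 -5.4 -39 0 1;0 0 0 -5.4 -39 0 1;0 0 0 -5.4 -39 0 1;0 0 0 -5.4 -39 0 1'
python3 -m handwheel '0 0 0 -5.4 -39 0 1;0 0 0 -5.4 -39 0 1;0 0 0 -5.4 -39 0 1;0 0 0 -5.4 -39 0 1;0 0 0 -5.4 -39 0 1'
python3 -m handwheel '0 0 0 -5.4 -39 0 1;0 0 0 -5.4 -39 0 1;0 0 0 -5.4 -39 0 1;0 0 0 -5.4 -39 0 1;0 0 0 -5.4 -39 0 1'
python3 -m handwheel '0 0 0 -5.4 -39 0 1;0 0 0 -5.4 -39 0 1;0 0 0 -5.4 -39 0 1;0 0 0 -5.4 -39 0 1;0 0 0 -5.4 -39 0 1'
python3 -m handwheel '0 0 0 0 0 0 1;0 0 0 0 0 0 1'
python3 - <<'E'
from h import *
p=cams.camera_params("wrist");f=cams.grab_frame("wrist")[...,::-1];cv2.imwrite("pics/w1.png",f)
import pickle;pickle.dump(p,open("w1.pkl","wb"))
s=r.sense();print(s["eef_pos"],s["tcp_rot"],s["qpos"],s["contact_force"])
R=cv2.Rodrigues(p["rvec"])[0];print(-R.T@p["tvec"],R[2],p["fx"])
E
```

```text
clock: 0.52
eef_pos: [183.3, -597.2, 252.8]
tcp_rot: [-3.141, 0.0, -0.319]
contact_force: [-1.0, 0.1, 1.3]
opening: 1.002
grasp_force: 0.0
clock: 0.68
eef_pos: [183.3, -597.2, 252.9]
tcp_rot: [-3.141, 0.001, -0.563]
contact_force: [-0.1, -0.2, -0.1]
opening: 0.998
grasp_force: 0.0
clock: 1.1
eef_pos: [263.7, -415.8, 252.9]
tcp_rot: [-3.141, 0.001, -0.558]
contact_force: [0.7, -0.7, -1.0]
opening: 1.002
grasp_force: 0.0
clock: 1.52
eef_pos: [343.8, -236.0, 253.2]
tcp_rot: [-3.142, -0.0, -0.557]
contact_force: [0.5, -0.0, -0.5]
opening: 1.004
grasp_force: 0.0
clock: 1.93
eef_pos: [424.0, -56.1, 253.3]
tcp_rot: [-3.142, -0.0, -0.557]
contact_force: [1.1, -0.1, 0.0]
opening: 1.001
grasp_force: 0.0
clock: 2.35
eef_pos: [504.2, 123.8, 253.1]
tcp_rot: [3.141, 0.0, -0.556]
contact_force: [1.1, -1.4, 0.1]
opening: 0.998
grasp_force: 0.0
clock: 2.52
eef_pos: [504.1, 123.4, 252.7]
tcp_rot: [3.141, 0.001, -0.554]
contact_force: [-0.6, 0.2, 0.8]
opening: 1.0
grasp_force: 0.0
[503.46101608 122.08161255 252.66978085] [ 3.14025139e+00  9.27660467e-04 -5.55058289e-01] [ 2.35173840e-01  1.87991298e-01  1.85934553e+00 -3.20135740e-04
  1.09586162e+00  2.36117445e+00] [ 0.85463881 -0.13861732 -0.14777203]
[562.25562298  88.70469816 373.85896101] [-0.22801764  0.13945263 -0.96361866] 321.81287906493213
```

View pics/w1.png

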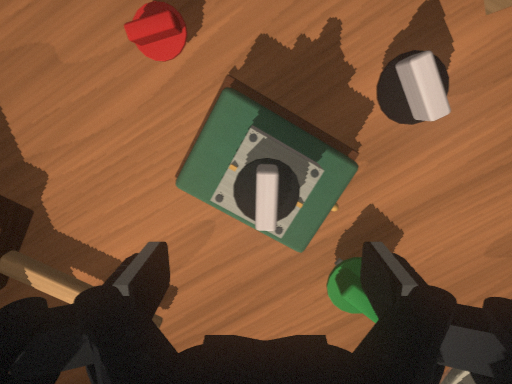

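The wrist picture shows the bar at (266,197), parallel to the pads. The ribs are at (234,168) and (300,205), and the green cap is at (350,285), near the right finger. I'll measure these now.

```bash
python3 - <<'E'
from h import *
import pickle
a=cv2.imread("pics/w1.png");p=pickle.load(open("w1.pkl","rb"))
H,S,V=cv2.split(cv2.cvtColor(a,cv2.COLOR_BGR2HSV))
def roi(m,x0,y0,x1,y1):
    o=np.zeros_like(m);o[y0:y1,x0:x1]=m[y0:y1,x0:x1];return o
for v in(165,185,200):
    m=roi((V>v)&(S<60),250,155,285,240)
    if m.sum()>20:
        c=biggest(m);print("bar",v,m.sum(),cv2.boundingRect(c),cv2.minAreaRect(poly(p,c,153)))
# flange: dark disc, top z 125
m=roi((V<60),228,152,306,230);c=biggest(m);print("flange",cv2.minEnclosingCircle(cv2.convexHull(poly(p,c,125))),cv2.fitEllipse(poly(p,cv2.convexHull(c)[:,0],125)))
m=roi((H>45)&(H<95)&(S>70),170,80,365,255);c=cv2.convexHull(biggest(m))[:,0]
print("can",cv2.minAreaRect(poly(p,c,70)))
m=((H>12)&(H<30)&(S>110)&(V>120))
for b in((225,160,244,178),(292,197,308,213)):
    q=roi(m,*b);ys,xs=np.nonzero(q);print("rib",len(xs),xs.mean(),ys.mean(),onz(p,(xs.mean(),ys.mean()),108))
m=roi((H>50)&(H<80)&(S>150),320,255,400,325);c=biggest(m);print("green",cv2.minAreaRect(poly(p,c,50)))
# top view too
t=cv2.imread("pics/top0.png");pt=cams.camera_params("top");h=cv2.cvtColor(t,cv2.COLOR_BGR2HSV)
m=roi((h[...,0]>45)&(h[...,0]<80)&(h[...,1]>100),200,258,240,298);print("green top",cv2.minAreaRect(poly(pt,biggest(m),50)))
print(r.nose_length)
E
```

```text
bar 165 1186 (250, 173, 34, 64) ((501.02850341796875, 127.00286865234375), (22.766706466674805, 49.31749725341797), 65.5788803100586)
bar 185 1027 (256, 174, 20, 57) ((502.6471252441406, 124.66483306884766), (13.109357833862305, 42.32996368408203), 56.603885650634766)
bar 200 936 (257, 175, 18, 56) ((502.3565673828125, 124.88320922851562), (12.139777183532715, 41.57668685913086), 57.04818344116211)
flange ((503.4292907714844, 122.777587890625), 26.37354278564453) ((503.4466247558594, 122.9412841796875), (51.80915832519531, 52.46236801147461), 83.51264190673828)
can ((549.6376342773438, 147.34161376953125), (43.34215545654297, 107.96942901611328), 27.11367416381836)
rib 34 232.47058823529412 167.2058823529412 [531.53790309 139.2020207  108.        ]
rib 28 299.0 204.35714285714286 [473.83104135 108.06087736 108.        ]
green ((362.8725280761719, 89.57626342773438), (0.0, 0.0), 0.0)
green top ((327.9593200683594, 103.12350463867188), (66.42279815673828, 64.45307922363281), 1.6577266454696655)
22.0
```

All the measurements agree. The ribs are 65.6 mm apart (65 expected) at 28.3°, the flange radius is 26.4 mm (27 expected), and the axis is about (503.2,123). The TCP is within 1 mm of that. Next I descend and grip.

```bash
python3 -m handwheel '0 0 0 0 0 20 0.6;0 0 0 0 0 20 0.6;0 0 0 0 0 20 0.6;0 0 0 0 0 20 0.6;0 0 0 0 0 20 0.6' 70
python3 -m handwheel '0 0 0 0 0 0 0.6;0 0 0 0 0 0 0.6;0 0 0 0 0 0 0.6'
python3 -m handwheel '0 0 0 0 0 0 0;0 0 0 0 0 0 0;0 0 0 0 0 0 0;0 0 0 0 0 0 0;0 0 0 0 0 0 0' 70
python3 -m handwheel '0 0 0 0 0 0 0;0 0 0 0 0 0 0;0 0 0 0 0 0 0;0 0 0 0 0 0 0;0 0 0 0 0 0 0'
python3 -c "
from h import *
s=r.sense();print(s)"
```

```text
clock: 2.98
eef_pos: [503.2, 120.1, 152.5]
tcp_rot: [3.141, 0.0, -0.559]
contact_force: [0.9, 0.5, 0.3]
opening: 0.6
grasp_force: 0.0
clock: 3.23
eef_pos: [504.3, 121.0, 154.3]
tcp_rot: [-3.141, -0.0, -0.558]
contact_force: [-0.1, 0.4, -0.1]
opening: 0.598
grasp_force: 0.0
clock: 3.65
eef_pos: [504.5, 121.9, 154.0]
tcp_rot: [-3.141, -0.001, -0.557]
contact_force: [-0.5, 0.0, 4.5]
opening: 0.167
grasp_force: 70.9
clock: 4.07
eef_pos: [504.4, 121.8, 153.5]
tcp_rot: [-3.141, -0.001, -0.557]
contact_force: [2.7, 0.7, 4.8]
opening: 0.173
grasp_force: 71.0
{'clock': 4.0667, 'qpos': array([2.34132344e-01, 3.13428453e-01, 1.94885361e+00, 2.18513405e-05,
       8.78433373e-01, 2.36178000e+00]), 'qvel': array([-1.09670757e-03,  1.69133562e-03,  8.90983601e-05,  9.54980703e-04,
       -1.55543221e-03, -2.23293565e-03]), 'joint_efforts': array([-6.20173523e-02, -4.81193483e+01, -2.45984817e+01, -4.15682222e-02,
        6.12676386e-01,  3.12681965e-03]), 'eef_pos': array([504.38683172, 121.84715749, 153.45458079]), 'tcp_rot': array([-3.14095708e+00, -6.04844568e-04, -5.56865463e-01]), 'contact_force': array([2.66802108, 0.70120371, 4.84368489]), 'wrist_torque': array([ 0.12647429, -0.35353567,  0.01641215]), 'grasp_force': 70.98069190979004, 'opening': 0.1731286598440822}
```

Gripped. Now I press gently, watching for the sharp force rise at the floor.

```bash
python3 -m handwheel '0 0 0 0 0 1 0;0 0 0 0 0 1 0;0 0 0 0 0 0 0'
python3 -m handwheel '0 0 0 0 0 1 0;0 0 0 0 0 0.5 0;0 0 0 0 0 0 0'
python3 -m handwheel '0 0 0 0 0 0.5 0;0 0 0 0 0 0 0'
```

```text
clock: 4.32
eef_pos: [504.4, 121.9, 151.4]
tcp_rot: [-3.141, -0.001, -0.557]
contact_force: [0.9, 0.7, 5.9]
opening: 0.17
grasp_force: 71.1
clock: 4.57
eef_pos: [504.4, 121.9, 149.9]
tcp_rot: [-3.141, -0.001, -0.557]
contact_force: [1.9, 1.8, 6.9]
opening: 0.168
grasp_force: 71.1
clock: 4.73
eef_pos: [504.4, 121.9, 149.5]
tcp_rot: [-3.141, -0.001, -0.557]
contact_force: [2.3, 1.7, 6.3]
opening: 0.167
grasp_force: 71.1
```

```bash
go(){ :; }
python3 -m handwheel '0 0 0 0 0 0.5 0;0 0 0 0 0 0 0'|grep -E "eef|contact"
python3 -m handwheel '0 0 0 0 0 0.5 0;0 0 0 0 0 0 0'|grep -E "eef|contact"
python3 -m handwheel '0 0 0 0 0 0.5 0;0 0 0 0 0 0 0'|grep -E "eef|contact"
```

```text
eef_pos: [504.4, 121.9, 149.0]
contact_force: [0.9, 1.3, 7.2]
eef_pos: [504.5, 121.9, 148.5]
contact_force: [0.9, 0.1, 7.5]
eef_pos: [504.5, 121.9, 148.0]
contact_force: [1.2, 0.4, 6.8]
```

```bash
python3 -m handwheel '0 0 0 0 0 0.5 0;0 0 0 0 0 0 0'|grep -E "eef|contact"
python3 -m handwheel '0 0 0 0 0 0.5 0;0 0 0 0 0 0 0'|grep -E "eef|contact"
python3 -m handwheel '0 0 0 0 0 0.5 0;0 0 0 0 0 0 0'|grep -E "eef|contact"
```

```text
eef_pos: [504.5, 121.9, 147.6]
contact_force: [0.6, 0.1, 6.8]
eef_pos: [504.4, 121.9, 147.1]
contact_force: [0.9, 0.2, 7.3]
eef_pos: [504.4, 121.9, 146.6]
contact_force: [0.9, 0.0, 7.0]
```

```bash
python3 -m handwheel '0 0 0 0 0 0.5 0;0 0 0 0 0 0 0'|grep -E "eef|contact"
python3 -m handwheel '0 0 0 0 0 0.5 0;0 0 0 0 0 0 0'|grep -E "eef|contact"
python3 -m handwheel '0 0 0 0 0 0.5 0;0 0 0 0 0 0 0'|grep -E "eef|contact"
```

```text
eef_pos: [504.5, 121.9, 146.1]
contact_force: [0.1, -0.6, 7.9]
eef_pos: [504.4, 121.8, 145.6]
contact_force: [0.7, -0.0, 8.1]
eef_pos: [504.5, 121.9, 145.2]
contact_force: [0.4, 0.3, 8.5]
```

```bash
python3 -m handwheel '0 0 0 0 0 0.5 0;0 0 0 0 0 0 0'|grep -E "eef|contact"
python3 -m handwheel '0 0 0 0 0 0.5 0;0 0 0 0 0 0 0'|grep -E "eef|contact"
```

```text
eef_pos: [504.6, 121.9, 145.2]
contact_force: [-0.9, 0.3, 13.4]
eef_pos: [504.6, 121.9, 145.2]
contact_force: [-2.3, -0.0, 20.3]
```

The floor is at TCP z 145.2. I'll back off to about 0.8 mm above it and start twisting.

```bash
python3 -m handwheel '0 0 0 0 0 -1.8 0;0 0 0 0 0 0 0;0 0 0 0 0 0 0'|grep -E "eef|contact"
python3 -m handwheel '0 0 -0.05 0 0 0 0;0 0 -0.05 0 0 0 0;0 0 0 0 0 0 0'|grep -E "eef|contact|rot"
python3 -c "
from h import *
print(r.sense()['wrist_torque'])"
```

```text
eef_pos: [504.4, 121.9, 146.1]
contact_force: [1.5, 0.3, 7.5]
eef_pos: [504.5, 121.9, 146.0]
tcp_rot: [-3.141, -0.001, -0.454]
contact_force: [0.7, 0.5, 7.2]
[ 0.13424268 -0.15869666 -0.02644401]
```

```bash
python3 -m handwheel '0 0 -0.06 0 0 0 0;0 0 -0.06 0 0 0 0;0 0 -0.06 0 0 0 0;0 0 -0.06 0 0 0 0;0 0 0 0 0 0 0'|grep -E "eef|contact|rot"
python3 -c "
from h import *
print(r.sense()['wrist_torque'])"
```

```text
eef_pos: [504.4, 121.9, 146.0]
tcp_rot: [-3.141, -0.001, -0.213]
contact_force: [0.5, 1.0, 7.6]
[ 0.14745426 -0.14020034 -0.01402342]
```

```bash
python3 -m handwheel '0 0 -0.06 0 0 0 0;0 0 -0.06 0 0 0 0;0 0 -0.06 0 0 0 0;0 0 -0.06 0 0 0 0;0 0 0 0 0 0 0'|grep -E "eef|contact|rot"
python3 -m handwheel '0 0 -0.06 0 0 0 0;0 0 -0.06 0 0 0 0;0 0 -0.06 0 0 0 0;0 0 -0.06 0 0 0 0;0 0 0 0 0 0 0'|grep -E "eef|contact|rot"
python3 -c "
from h import *
print(r.sense()['wrist_torque'])"
```

```text
eef_pos: [504.4, 121.9, 146.0]
tcp_rot: [-3.141, -0.001, 0.027]
contact_force: [1.1, 1.2, 7.6]
eef_pos: [504.4, 121.9, 145.9]
tcp_rot: [-3.141, -0.001, 0.267]
contact_force: [0.6, 0.4, 8.0]
[ 0.14517921 -0.07603039 -0.05679197]
```

```bash
python3 -m handwheel '0 0 -0.06 0 0 0 0;0 0 -0.06 0 0 0 0;0 0 -0.06 0 0 0 0;0 0 -0.045 0 0 0 0;0 0 0 0 0 0 0'|grep -E "eef|contact|rot"
python3 -m handwheel '0 0 0 0 0 -2 0;0 0 0 0 0 -2 0;0 0 0 0 0 -2 0;0 0 0 0 0 0 0'|grep -E "eef|contact|rot"
python3 -c "
from h import *
print(r.sense()['wrist_torque'])"
```

```text
eef_pos: [504.4, 121.9, 146.0]
tcp_rot: [3.142, -0.001, 0.491]
contact_force: [1.3, 0.9, 7.8]
eef_pos: [504.3, 121.9, 152.0]
tcp_rot: [3.142, -0.001, 0.488]
contact_force: [0.9, -0.4, 5.2]
[ 0.19040209 -0.17163385 -0.04552394]
```

```bash
python3 -m handwheel '0 0 0 0 0 -1.5 0;0 0 0 0 0 -1.5 0;0 0 0 0 0 -1.5 0;0 0 0 0 0 0 0'|grep -E "eef|contact|rot"
```

```text
eef_pos: [504.2, 121.9, 156.4]
tcp_rot: [-3.142, -0.001, 0.488]
contact_force: [2.4, 1.5, 4.7]
```

```bash
python3 -m handwheel '0 0 0 0 0 -2 0;0 0 0 0 0 -2 0;0 0 0 0 0 -2 0;0 0 0 0 0 -2 0;0 0 0 0 0 0 0'|grep -E "eef|contact|rot|opening|grasp"
python3 -m handwheel '0 0 0 0 0 -4 0;0 0 0 0 0 -4 0;0 0 0 0 0 -4 0;0 0 0 0 0 -4 0;0 0 0 0 0 0 0'|grep -E "eef|contact|rot|opening|grasp"
```

```text
eef_pos: [503.2, 121.3, 164.0]
tcp_rot: [-3.141, 0.002, 0.488]
contact_force: [-0.3, 0.3, -1.3]
opening: 0.171
grasp_force: 70.1
eef_pos: [504.5, 121.8, 181.1]
tcp_rot: [3.141, -0.001, 0.488]
contact_force: [0.5, -0.4, -0.8]
opening: 0.168
grasp_force: 70.1
```

The cap is out. Now I lift clear and measure the rest's hole in the top and side views.

```bash
python3 -m handwheel '0 0 0 0 0 -15 0;0 0 0 0 0 -15 0;0 0 0 0 0 -15 0;0 0 0 0 0 -15 0;0 0 0 0 0 0 0'|grep -E "eef|contact|rot"
python3 - <<'E'
from h import *
def roi(m,x0,y0,x1,y1):
    o=np.zeros_like(m);o[y0:y1,x0:x1]=m[y0:y1,x0:x1];return o
def shape(q): e=cv2.fitEllipse(q) if len(q)>4 else None; return e
for n,box,hb in(("top",(310,160,372,225),(328,180,355,207)),("side",(240,245,312,315),(262,260,292,284))):
    f=cams.grab_frame(n)[...,::-1].copy();cv2.imwrite(f"pics/{n}1.png",f);p=cams.camera_params(n)
    H,S,V=cv2.split(cv2.cvtColor(f,cv2.COLOR_BGR2HSV))
    x0,y0,x1,y1=hb;print(n,V[(y0+y1)//2,x0:x1])
    for t in(120,150):
        m=roi(V<t,*hb);c=biggest(m);q=poly(p,c,45);print(t,cv2.boundingRect(c),shape(q),cv2.minAreaRect(q)[:2])
    for s in (150,170):
        m=roi((H>8)&(H<32)&(V>170)&(S<s),*box);c=biggest(m);print("blk",s,m.sum(),cv2.minAreaRect(poly(p,c,45)))
E
```

```text
eef_pos: [505.5, 122.1, 242.8]
tcp_rot: [3.14, -0.004, 0.488]
contact_force: [0.5, 0.5, -1.3]
top [247 247 245 244 234 190 159 152 151 152 147 146 143 163 192 228 242 239
 229 227 239 246 245 246 244 243 243]Traceback (most recent call last):
  File "<stdin>", line 10, in <module>
  File "h.py", line 11, in biggest
    return max(c,key=cv2.contourArea)[:,0,:]
           ~~~^^^^^^^^^^^^^^^^^^^^^^^
ValueError: max() iterable argument is empty
```

```bash
python3 - <<'E'
from h import *
def roi(m,x0,y0,x1,y1):
    o=np.zeros_like(m);o[y0:y1,x0:x1]=m[y0:y1,x0:x1];return o
side=cams.grab_frame("side")[...,::-1].copy();cv2.imwrite("pics/side1.png",side)
for n,box,hb in(("top",(310,160,372,225),(328,180,355,207)),("side",(240,245,312,315),(262,260,292,284))):
    f=cv2.imread(f"pics/{n}1.png");p=cams.camera_params(n)
    H,S,V=cv2.split(cv2.cvtColor(f,cv2.COLOR_BGR2HSV))
    for t in(190,205):
        m=roi(V<t,*hb)
        if m.sum()<20: print(n,t,m.sum());continue
        c=biggest(m);q=poly(p,c,45);print(n,t,cv2.boundingRect(c),cv2.fitEllipse(q))
    for s in (120,140,160):
        m=roi((H>8)&(H<32)&(V>200)&(S<s),*box)
        if m.sum()<50: continue
        c=biggest(m);print("blk",s,m.sum(),cv2.minAreaRect(poly(p,c,45)))
E
```

```text
top 190 (334, 187, 13, 14) ((555.6159057617188, -217.47715759277344), (28.767656326293945, 38.49526596069336), 124.5190200805664)
top 205 (333, 187, 14, 15) ((555.3770141601562, -217.29342651367188), (30.096290588378906, 41.063232421875), 126.94369506835938)
blk 140 785 ((556.7138061523438, -219.8397674560547), (105.56580352783203, 105.10354614257812), 77.2949447631836)
blk 160 1595 ((557.5143432617188, -218.8031005859375), (115.51383209228516, 112.34983825683594), 77.9781494140625)
side 190 (267, 265, 18, 13) ((557.1005859375, -220.13217163085938), (33.9226188659668, 35.3523063659668), 43.681610107421875)
side 205 (266, 265, 19, 13) ((556.9190673828125, -220.30267333984375), (36.165550231933594, 37.56428527832031), 51.20188522338867)
blk 120 1625 ((557.3572998046875, -220.6005401611328), (108.17781829833984, 107.44279479980469), 77.63789367675781)
blk 140 1894 ((557.44677734375, -219.7003631591797), (114.91694641113281, 113.61510467529297), 77.73808288574219)
blk 160 2667 ((554.3464965820312, -234.18592834472656), (197.73043823242188, 143.87496948242188), 82.41548156738281)
```

The top and side views agree on the rest: centre about (557.2,-219.8), block about 110 mm square. I'll move above it.

```bash
python3 -m handwheel '0 0 0 -11.36 32.66 0 0;0 0 0 -11.36 32.66 0 0;0 0 0 -11.36 32.66 0 0;0 0 0 -11.36 32.66 0 0;0 0 0 -11.36 32.66 0 0'|grep -E "eef"
python3 -m handwheel '0 0 0 -11.36 32.66 0 0;0 0 0 -11.36 32.66 0 0;0 0 0 -11.36 32.66 0 0;0 0 0 -11.36 32.66 0 0;0 0 0 -11.36 32.66 0 0'|grep -E "eef"
python3 -m handwheel '0 0 0 0 0 0 0;0 0 0 0 0 0 0;0 0 0 0 0 0 0;0 0 0 0 0 0 0'
python3 - <<'E'
from h import *
import pickle
p=cams.camera_params("wrist");s=r.sense();f=cams.grab_frame("wrist")[...,::-1];cv2.imwrite("pics/w2.png",f)
pickle.dump(p,open("w2.pkl","wb"));print(s["eef_pos"],s["tcp_rot"])
E
```

```text
eef_pos: [529.7, -50.6, 238.7]
eef_pos: [556.1, -221.5, 238.4]
clock: 11.92
eef_pos: [556.3, -218.8, 239.3]
tcp_rot: [-3.14, 0.001, 0.489]
contact_force: [0.3, 0.2, -1.2]
opening: 0.173
grasp_force: 70.1
[ 556.2665798  -218.80621059  239.25423082] [-3.14012195e+00  7.96969617e-04  4.88753032e-01]
```

View pics/w2.png

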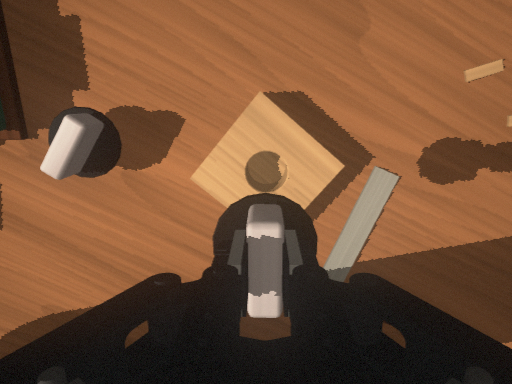

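The wrist picture shows the rest with its hole at (266,172). The held cap's flange has its arc top at (266,194), and its bar is centred on x≈266. I'll measure the hole and the cap's offset in the hand.

```bash
python3 - <<'E'
from h import *
import pickle
from scipy.optimize import least_squares
a=cv2.imread("pics/w2.png");p=pickle.load(open("w2.pkl","rb"))
V=cv2.cvtColor(a,cv2.COLOR_BGR2HSV)[...,2]
def circ(q):
    s=least_squares(lambda x:np.hypot(q[:,0]-x[0],q[:,1]-x[1])-x[2],[*q.mean(0),20]);return s.x,np.abs(s.fun).max()
o=np.array([0,0])
# hole: upper rim + inside
x0,y0,x1,y1=240,146,292,193
for t in(150,165,180):
    m=np.zeros(V.shape,bool);m[y0:y1,x0:x1]=V[y0:y1,x0:x1]<t
    c=biggest(m);print("hole",t,cv2.boundingRect(c),circ(poly(p,c,45)))
# flange upper arc: first dark pixel going down columns
for t in(50,):
    pts=[]
    for x in range(226,307):
        col=np.nonzero(V[192:240,x]<t)[0]
        if len(col): pts.append((x,192+col[0]))
    T=np.array([556.27,-218.81]);q=poly(p,pts,239.25-28.5)
    s,e=circ(q);print("flange",s,e)
    # with fixed radius 27
    f=least_squares(lambda x:np.hypot(q[:,0]-x[0],q[:,1]-x[1])-27,s[:2],loss='soft_l1');print(f.x,np.abs(f.fun).max(), f.x-T)
R=cv2.Rodrigues(p["rvec"])[0];print(-R.T@p["tvec"])
E
```

```text
hole 150 (245, 151, 37, 42) (array([ 556.28824874, -216.2676585 ,   19.12381015]), np.float64(5.1094998165078085))
hole 165 (245, 151, 38, 42) (array([ 556.1093015 , -216.45194651,   19.47122337]), np.float64(5.501948544594683))
hole 180 (245, 151, 40, 42) (array([ 556.03340469, -216.87113081,   19.81477805]), np.float64(6.135108690876496))
flange [ 574.64056354 -225.76190844    3.81194612] 2.732594578764118
[ 546.88832204 -227.60152968] 4.579441503167008 [-9.38167796 -8.79152968]
[ 616.63998317 -186.28944255  360.34668594]
```

```bash
python3 - <<'E'
from h import *
import pickle
from scipy.optimize import least_squares
a=cv2.imread("pics/w2.png");p=pickle.load(open("w2.pkl","rb"))
V=cv2.cvtColor(a,cv2.COLOR_BGR2HSV)[...,2]
def circ(q,r0=None):
    g=(lambda x:np.hypot(q[:,0]-x[0],q[:,1]-x[1])-(r0 or x[2]))
    s=least_squares(g,[*(q.mean(0)+[-5,-3]),20],loss='soft_l1');return s.x.round(1),np.abs(s.fun).max().round(2)
for t in(165,180,195):
    m=np.zeros(V.shape,bool);m[146:188,240:292]=V[146:188,240:292]<t
    c=biggest(m);c=c[c[:,1]<184];print("hole",t,circ(poly(p,c,45)),circ(poly(p,c,45),21))
pts=[]
for y in range(200,236,2):
    row=V[y]<45
    xs=np.nonzero(row[200:330])[0]+200;pts+= [(xs[0],y),(xs[-1],y)]
print(pts)
q=poly(p,pts,210.7);print(circ(q),circ(q,27))
bar=np.zeros(V.shape,bool);bar[200:230,240:292]=V[200:230,240:292]>150
for y in(208,214,220,226):
    xs=np.nonzero(bar[y])[0];print(y,xs[0],xs[-1],onz(p,(xs.mean(),y),239))
E
```

```text
hole 165 (array([ 557.8, -215.7,   18.6]), np.float64(4.91)) (array([ 556.4, -217.5,   20. ]), np.float64(8.06))
hole 180 (array([ 557.7, -216.3,   19.2]), np.float64(5.97)) (array([ 556.6, -217.7,   20. ]), np.float64(8.34))
hole 195 (array([ 557.5, -217.4,   20.4]), np.float64(7.0)) (array([ 557. , -217.7,   20. ]), np.float64(7.59))Traceback (most recent call last):
  File "<stdin>", line 15, in <module>
IndexError: index 0 is out of bounds for axis 0 with size 0
```

```bash
python3 - <<'E'
from h import *
import pickle
from scipy.optimize import least_squares
a=cv2.imread("pics/w2.png");p=pickle.load(open("w2.pkl","rb"))
V=cv2.cvtColor(a,cv2.COLOR_BGR2HSV)[...,2].astype(int)
print(V[186:206,262]);print(V[225,205:245:2]);print(V[172,236:296:2])
def circ(q,r0=None):
    g=(lambda x:np.hypot(q[:,0]-x[0],q[:,1]-x[1])-(r0 or x[2]))
    s=least_squares(g,[*(q.mean(0)+[-5,-3]),20],loss='soft_l1');return s.x.round(1),np.abs(s.fun).max().round(2)
m=np.zeros(V.shape,bool);m[146:192,240:292]=V[146:192,240:292]<185
c=cv2.convexHull(biggest(m))[:,0];c=c[c[:,1]<186];print("hole",c.tolist(),circ(poly(p,c,45)),circ(poly(p,c,45),21))
for z in (205,211):
  pts=[]
  for y in range(200,236,3):
    xs=np.nonzero(V[y,212:320]<75)[0]+212
    if len(xs):pts+=[(xs[0],y),(xs[-1],y)]
  q=poly(p,pts,z);print(z,pts[:6],circ(q),circ(q,27))
E
```

```text
[103 105 108 104 107 114 159  89  59  62  65  62  62  66  65  63  63  68
 100  98]
[171 174 171 171 171 172  73  62  63  60  59  60  58  56  59  54  53  55
  58  58]
[214 220 223 224 207 108 102 124 123 120 122 131 129 127 124 127 126 127
 123 125 126 126 186 215 189 184 223 217 223 222]
hole [[270, 151], [274, 152], [276, 153], [279, 155], [286, 172], [286, 175], [284, 181], [282, 184], [248, 183], [246, 179], [245, 176], [245, 166], [246, 163], [249, 158], [250, 157], [254, 154], [260, 151]] (array([ 557.7, -218.2,   21.1]), np.float64(0.47)) (array([ 557.7, -218.1,   20. ]), np.float64(0.38))
205 [(np.int64(240), 200), (np.int64(290), 200), (np.int64(234), 203), (np.int64(296), 203), (np.int64(230), 206), (np.int64(300), 206)] (array([ 554.3, -219.5,   26.3]), np.float64(0.27)) (array([ 553.4, -220. ,   20. ]), np.float64(0.51))
211 [(np.int64(240), 200), (np.int64(290), 200), (np.int64(234), 203), (np.int64(296), 203), (np.int64(230), 206), (np.int64(300), 206)] (array([ 556.7, -218.2,   25.3]), np.float64(0.26)) (array([ 554.4, -219.4,   20. ]), np.float64(1.01))
```

The hole fit is good: r 21.1 mm (21 expected) at (557.7,-218.2). The cap sits about 1.6 to 2 mm back along tool x from the TCP, as also seen before the grasp. I'll shift +2.2 in x and +0.6 in y, then descend.

```bash
python3 -m handwheel '0 0 0 2.2 0.6 15 0;0 0 0 0 0 25 0;0 0 0 0 0 25 0;0 0 0 0 0 25 0;0 0 0 0 0 25 0'|grep -E "eef|contact"
python3 -m handwheel '0 0 0 0 0 12 0;0 0 0 0 0 6 0;0 0 0 0 0 0 0;0 0 0 0 0 0 0'|grep -E "eef|contact|rot"
python3 -m handwheel '0 0 0 0 0 2 0;0 0 0 0 0 2 0;0 0 0 0 0 2 0;0 0 0 0 0 0 0'|grep -E "eef|contact|rot"
```

```text
eef_pos: [559.1, -218.2, 124.3]
contact_force: [0.3, 0.0, -1.4]
eef_pos: [559.7, -219.4, 108.0]
tcp_rot: [3.141, -0.001, 0.489]
contact_force: [0.8, -0.3, -0.4]
eef_pos: [559.1, -219.6, 101.3]
tcp_rot: [3.141, -0.0, 0.488]
contact_force: [-0.8, 0.1, -1.3]
```

```bash
python3 -m handwheel '0 0 0 0 0 1.5 0;0 0 0 0 0 1.5 0;0 0 0 0 0 1 0;0 0 0 0 0 0 0'|grep -E "eef|contact|rot"
python3 -m handwheel '0 0 0 0 0 2 0;0 0 0 0 0 2 0;0 0 0 0 0 2 0;0 0 0 0 0 2 0;0 0 0 0 0 0 0'|grep -E "eef|contact|rot"
```

```text
eef_pos: [558.8, -219.5, 96.8]
tcp_rot: [-3.141, 0.0, 0.488]
contact_force: [-0.4, -0.9, -1.8]
eef_pos: [558.7, -219.4, 88.5]
tcp_rot: [-3.141, 0.001, 0.488]
contact_force: [-0.2, 0.3, -2.0]
```

It's inside the hole with no contact. I lower it to the flange slowly.

```bash
python3 -m handwheel '0 0 0 0 0 2 0;0 0 0 0 0 2 0;0 0 0 0 0 2 0;0 0 0 0 0 0 0'|grep -E "eef|contact|rot"
python3 -m handwheel '0 0 0 0 0 1 0;0 0 0 0 0 1 0;0 0 0 0 0 0 0'|grep -E "eef|contact|rot"
python3 -m handwheel '0 0 0 0 0 0.5 0;0 0 0 0 0 0 0'|grep -E "eef|contact|rot"
```

```text
eef_pos: [558.8, -219.4, 82.6]
tcp_rot: [-3.141, 0.0, 0.488]
contact_force: [-0.3, 1.1, -1.8]
eef_pos: [559.0, -219.5, 80.9]
tcp_rot: [-3.141, 0.0, 0.488]
contact_force: [0.2, -0.2, -0.5]
eef_pos: [559.1, -219.5, 80.6]
tcp_rot: [3.142, -0.0, 0.488]
contact_force: [-0.2, -0.2, -0.9]
```

```bash
python3 -m handwheel '0 0 0 0 0 0.6 0;0 0 0 0 0 0 0'|grep -E "eef|contact|rot"
python3 -m handwheel '0 0 0 0 0 0.6 0;0 0 0 0 0 0 0'|grep -E "eef|contact|rot"
python3 -m handwheel '0 0 0 0 0 0.6 0;0 0 0 0 0 0 0'|grep -E "eef|contact|rot"
```

```text
eef_pos: [559.0, -219.5, 79.9]
tcp_rot: [-3.142, 0.0, 0.488]
contact_force: [-1.1, 0.6, -0.3]
eef_pos: [559.1, -219.5, 79.5]
tcp_rot: [3.142, -0.0, 0.488]
contact_force: [-0.5, 0.7, 1.3]
eef_pos: [559.1, -219.5, 79.5]
tcp_rot: [3.141, -0.0, 0.488]
contact_force: [-1.8, 0.7, 7.5]
```

Seated on the block. I release, retreat and check.

```bash
python3 -m handwheel '0 0 0 0 0 -0.5 0.3;0 0 0 0 0 0 0.5;0 0 0 0 0 0 0.6;0 0 0 0 0 0 0.6;0 0 0 0 0 0 0.6'
python3 -m handwheel '0 0 0 0 0 -10 0.6;0 0 0 0 0 -20 0.6;0 0 0 0 0 -30 0.6;0 0 0 0 0 -30 0.6;0 0 0 0 0 -30 0.6'
python3 -m handwheel '0 0 0 0 0 -30 0.6;0 0 0 0 0 0 0.6;0 0 0 0 0 0 0.6'|grep -E "eef|contact|clock"
python3 - <<'E'
from h import *
f=cams.grab_frame("wrist")[...,::-1];g=cams.grab_frame("side")[...,::-1]
s=cv2.resize(g[220:330,215:335],(400,384*110//120),interpolation=cv2.INTER_CUBIC);s=cv2.copyMakeBorder(s,0,384-s.shape[0],0,0,cv2.BORDER_CONSTANT)
cv2.imwrite("pics/end.png",np.hstack([f[:,60:460],s]))
E
```

```text
clock: 15.47
eef_pos: [559.0, -219.5, 79.2]
tcp_rot: [-3.142, 0.0, 0.488]
contact_force: [-1.2, 0.9, -0.5]
opening: 0.601
grasp_force: 0.0
clock: 15.88
eef_pos: [558.8, -219.4, 201.1]
tcp_rot: [-3.141, 0.0, 0.488]
contact_force: [-0.2, -0.7, -0.5]
opening: 0.598
grasp_force: 0.0
clock: 16.13
eef_pos: [560.1, -219.9, 232.0]
contact_force: [0.4, -0.2, -0.8]
```

View pics/end.png

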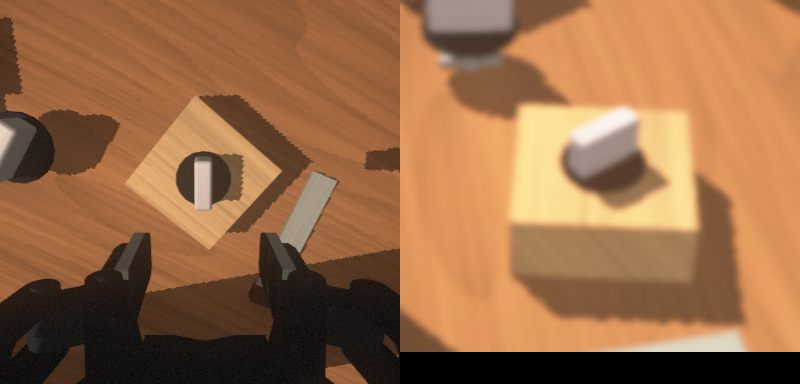

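The flange is centred and flat on the block at (203,180), the stem is in the hole, and the gripper is clear. I'm handing in.

```bash
python3 -c "
from rig import r
print(r.sign_off())"
```

```text
the job is handed in; nothing more can be done
None
```

The tank is open and its cap stands stem down in the cap rest, flange flat on the block and released; I handed the job in at about 16 s, and `r.sign_off()` gave no verdict back.

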